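# Uncap a glue head and aim its nozzle

## Task

Make the slanted glue head ready for packing: lift the loose dust cap off it and set the cap down, mouth down and flat, in the shallow steel tray, without dropping it. Then turn the bare nozzle about its slanted axis until its spout points straight at the raised pointer on the collar. Leave the other things on the bench where they are.

Things in the scene. Friction and masses are not known exactly. Their poses are not given: they have to be found in the camera images.
- stand: Glue head on its fixed stand: round grey foot (diameter 144 mm) with an aluminium barrel leaning 30 degrees from vertical to the stand's -x side. Origin: centre of the foot's underside, z up. The barrel's axis passes (0, 0, 130 mm) along (-0.5, 0, 0.866); there lies the underside of a collar (diameter 92, 10 thick), on whose face a boss (diameter 53, 6 high) bears the nozzle.
- cap: Loose grey dust cap over the nozzle, hiding it: an upside-down cup, outer diameter 62 mm, 52 high, wall 3, with a round knob (diameter 20, 32 high) on top. Its rim rests on the collar's face round the boss, so it leans like the barrel; draw it off along the axis by 50 mm or more. Origin: centre of its open mouth; z along its axis to the knob. About 90 g.
- cap_knob (a point): Point on the cap's knob to grip: on the cap's axis, 74 mm from the mouth (22 mm above the cup's top, 10 mm below the knob's end). Axes as the cap's.
- nozzle (a joint): Nozzle angle about the slanted axis, rad: 0 = spout points exactly at the pointer, positive = anticlockwise seen from outside, looking at the nozzle's end. Starts at 0.5 to 1.4, can turn from -1.6 to 1.9; stiff enough (0.06 N m) to stay where it is left, no stop or click at 0.
- nozzle_grip (a point): Grip point on the nozzle's axis. The nozzle is a brass block 38 mm high, 24 across y and 28 across x; its foot stands on the boss, 16 mm above the collar's underside. This point is 24 mm above the foot, 14 mm below the end. x points to the spout, z outward along the axis. Grip across y.
- spout_tip (a point): Tip of the short tapered spout that sticks out of the nozzle's +x side: 25.5 mm from the axis, 10 mm above the nozzle's foot.
- pointer (a point): Top of the raised dark steel pointer (index mark) on the collar's face, 40.5 mm from the axis, 6 mm proud of the face. The collar is clamped: it sits at a different angle each time but does not turn by hand.
- tray_in (a point): Centre of the inner floor of the shallow steel tray, fixed to the bench: 130 x 130 mm outside, walls 4 mm thick, 14 mm high in all, floor about 4 mm thick. z up.
- carton_mid: loose soap carton 85 x 55 x 32 mm lying flat; a bystander, origin at the centre of its underside
- carton_left: loose soap carton 85 x 55 x 32 mm lying flat; a bystander, origin at the centre of its underside
- carton_right: loose soap carton 85 x 55 x 32 mm lying flat; a bystander, origin at the centre of its underside
- glue_bottle: white bottle, diameter 56 mm, 130 mm tall, a bystander; origin at the centre of its underside
- tape_roll: cardboard roll core standing on end, diameter 90 mm, 48 mm high, a bystander; origin at the centre of its underside
- screwdriver: screwdriver lying on the bench, a bystander
- jar: small closed jar, diameter 60 mm, 60 mm high, a bystander; origin at the centre of its underside
Not all that is in view belongs to the job. What is shaped like the stand but blue or green is not meant.

How it is judged:
By the outcome, as a careful person would: the job done as asked, in the order asked, and still so for the second after the job is handed in, with the robot touching nothing.
It also fails if it takes over 61 s, if anything falls off the work surface, if the arm or the gripper's body presses on something with over 40 N, if the wrist force passes 120 N, or if a joint passes its speed limit or range.

## Robot

A 7-joint arm with a two-finger parallel gripper is mounted at the origin on the work surface. World frame = base frame: x ahead of the robot, y to its left, z up, the work surface at z = 0. Lengths are in m, angles in rad, forces in N, time in s.
With the tool pointing down it reaches from about 0.4 to 0.85 m from the base axis. Payload 4.5 kg.
Tool frame: the origin (TCP) lies midway between the tips of the shut fingers; the grasp point (between the pads) lies 19 mm behind it; z points along the fingers, x is the direction in which the jaws open and shut, and the axes are right-handed (so a half turn about z gives the same grasp; the last joint's range is limited). The gripper opens to 88 mm and grips with 3 to 60 N. Pads are 18 mm wide; open, the fingers measure 123 mm over their backs; the gripper's body (75 mm by 187 mm) begins 45 mm behind the grasp point.
Start: joints at [1.309, 0.689, -0.195, 1.565, 0.157, 0.902, -0.215], TCP at [0.182, -0.598, 0.239] pointing down, gripper open.
Joint ranges: [-3.01, 3.01], [-0.46, 2.08], [-1.47, 1.51], [0.13, 2.56], [-1, 4.14], [0.04, 2.09], [-2.66, 2.66]. Speed limits (rad/s): [2.57, 2.57, 3.14, 3.14, 3.14, 3.14, 3.14].

## Interface

Orientations are given as a unit quaternion [w, x, y, z].
In Python, from rig import r gives the robot as it stands.
- The arm moves only by the tool apply_moves, never from a script. Its argument "increments" is a list of rows, each a list of 5 numbers: the shift along the tool's x, y, z in mm, then the turn about the tool's z in rad, then the opening, from 0 (shut) to 1 (fully open). A call has 1 to 5 rows; each row is the pose to reach, as a shift and turn from the pose commanded when the call began, along the tool's axes at that moment; what a row does not reach only later rows make up. A row lasts 1/10 s, in which the tool goes at most 50 mm and 8.59 degrees, less where a joint would pass 70% of its speed; a pose out of reach is approached as far as the arm can. A call with a gripper value outside its range is refused whole. The fingers move at their own pace and stop on an object; "grip_force" is the grip in N (left out, the last holds). Time passes only in rows, so rows that repeat a pose let the fingers close. It gives the time, the measured TCP pose, the force and the opening at its end, in the units of the state.
- r.sense(): the state, without advancing time (a new reading comes with each control period).
- r.read_camera(name): name is "scene" or "top" or "wrist"; returns a dict with "pixels" (480x640x3 uint8, red, green, blue), "fx", "fy", "cx", "cy" (pixels), "R" (3x3) and "t" (3): a world point X has camera coordinates R X + t. Camera axes: x right, y down, z forward; pixel columns grow to the right and rows downward; lengths in m; the calibration is good to about 2 mm. A picture is of the moment at which its call begins. There is no depth.
- r.hand_in(): hands the job in, once; it reports no verdict.
Trained networks look in a picture, given as the dict that the camera call returned (one of the last four; its "shot" number tells which), for a name from the list of things; names that differ only in an ending like _2 or _b are one class to them, and where a whole thing is asked for, a point or a joint stands for the part that bears it (a point fixed in the world has none). Each returns a list of dicts, best first, with "confidence" (0 to 1); they miss things now and then, are a little off and sometimes report something else, mostly with a low value. They report only what shows in the picture. A call takes as long as a camera call. They do not tell look-alikes from the thing itself.
- r.cut_out(picture, thing): "region" (480x640 bool, what is visible of it) and "position" ([column, row] in pixels, amid what is visible of it).
- r.tip_of(picture, thing): "position" ([column, row] in pixels: a listed point, or the origin of a listed thing).
The state is a dict: "time": time; "joint_pos": joint angles; "dq": joint speeds; "tau": joint torques, N m; "ee_pos": TCP position; "eef_rot": TCP orientation; "ft_force": force on the tool from outside, world axes, zero at the start; "ft_torque": the same for the moment, N m; "grip_width": opening from 0.0 (shut) to 1.0 (fully open).
Only numpy, scipy, OpenCV 4.12 (cv2) and the standard library are available. Lean on these libraries where they do the work, as an engineer would, in place of code of your own. Each camera call takes 0.05 s, during which the arm holds its last target.

## Working session

There is one attempt and no reset: what is moved stays moved. The work goes in short steps, Python scripts to look and compute and a tool call to move; the robot and the scene stay as the last step left them, time stands still between calls to the robot, and variables do not carry over. Pictures are saved under pics/ and viewed, and the job is handed in when it is done.

Besides the shell and the picture viewer there is one more tool, called after "Call:" in YAML: its name, and indented under it one key for each argument. apply_moves: Moves the arm, as the interface text tells. Its arguments: {"type":"object","properties":{"increments":{"type":"array"},"grip_force":{"type":"number"}},"required":["increments"]}

```bash
ls; mkdir -p pics
cat > h.py <<'E'
import numpy as np,cv2,pickle
from rig import r
def shot(n,f):
    p=r.read_camera(n); cv2.imwrite('pics/'+f+'.png',p['pixels'][:,:,::-1]); pickle.dump(p,open(f+'.pkl','wb')); return p
E
python3 - <<'E'
from h import *
s=r.sense();print(s)
for n in ['scene','top','wrist']:
    p=shot(n,n+'0'); print(n,p['fx'],p['fy'],p['cx'],p['cy'],p['R'].tolist() if hasattr(p['R'],'tolist') else p['R'],p['t'])
    if n!='wrist':
        for th in ['stand','cap','tray_in','pointer','cap_knob']:
            print(th,[(d['position'],round(d['confidence'],2)) for d in r.tip_of(p,th)])
E
```

```text
pics
{'time': 0.0, 'joint_pos': array([ 1.30881987,  0.68998397, -0.19450758,  1.56638703,  0.15731786,
        0.90250164, -0.21510318]), 'dq': array([-0.00102339, -0.00080823,  0.00057943,  0.00061357,  0.00034118,
       -0.00022695, -0.00017207]), 'tau': array([ 1.64765243e-04, -5.27563369e+01, -1.26666896e+00, -1.53423035e+01,
       -5.26314334e-02,  6.50806192e-03,  1.70444650e-04]), 'ee_pos': array([ 0.18192803, -0.59724824,  0.23789844]), 'eef_rot': array([-4.96220873e-04,  8.03607540e-01, -5.95158829e-01, -8.02106573e-04]), 'ft_force': array([-1.07420074,  1.21413879,  0.0240704 ]), 'ft_torque': array([-0.01215502,  0.0056691 , -0.02774395]), 'grip_width': 0.9983040715639534}
scene 573.5094168232104 573.5094168232104 324.2260644974185 238.4194784776687 [[-0.8958047530914801, 0.4444213890779987, -0.0048449219492684254], [0.244454801693405, 0.4835765116756839, -0.8404734423434302], [-0.3711814842738663, -0.7540844689327312, -0.541831080177845]] [ 0.39049932 -0.0196258   1.89851143]
stand [([325.0, 315.5], 0.81), ([462.1, 307.7], 0.76), ([339.3, 237.7], 0.76), ([362.3, 277.3],
[... 513 characters left out ...]
[0.07464501 0.43652321 1.4940693 ]
stand [([209.7, 347.9], 0.94), ([133.3, 263.2], 0.93), ([309.1, 273.3], 0.89), ([253.2, 207.3], 0.71), ([382.2, 284.6], 0.56)]
cap [([246.0, 193.6], 0.8)]
tray_in [([425.8, 214.5], 0.64)]
pointer [([115.8, 238.6], 0.92), ([245.0, 174.4], 0.88), ([391.0, 266.0], 0.87), ([303.0, 254.7], 0.72), ([201.0, 332.6], 0.58)]
cap_knob [([243.7, 198.2], 0.88)]
wrist 370.2956603729628 370.2956603729628 324.8723876278982 245.41946302701905 [[0.29072565472100814, -0.9568062477357323, -0.0006308572835301555], [-0.923409194750587, -0.2807505155899633, 0.26171474365431724], [-0.25058741536062074, -0.075504650782855, -0.9651450642121345]] [-0.62586608 -0.03597997  0.38980717]
```

View pics/scene0.png

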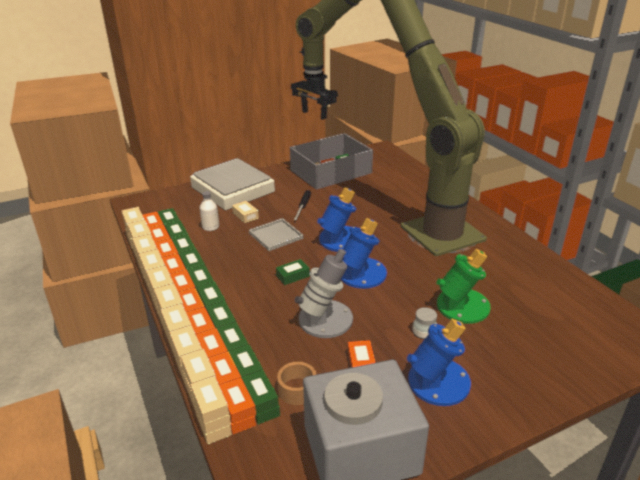

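View pics/top0.png

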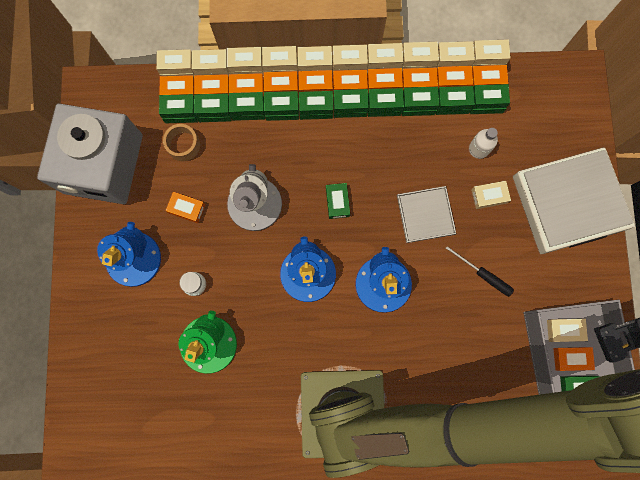

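Candidates for the stand: grey with the grey cap, top (253,207) / scene (325,315); blue, top (130,255), (309,270) and (384,280); green, top (208,343). The grey one fits the description, so I'll check it in close crops and fit its pose.

```bash
cat >> h.py <<'E'
from scipy.optimize import least_squares
def proj(p,X):
    X=np.atleast_2d(X); c=X@np.array(p['R']).T+np.array(p['t']); return np.c_[p['fx']*c[:,0]/c[:,2]+p['cx'],p['fy']*c[:,1]/c[:,2]+p['cy']]
def ray(p,px):
    R=np.array(p['R']);d=R.T@np.array([(px[0]-p['cx'])/p['fx'],(px[1]-p['cy'])/p['fy'],1.]);return -R.T@np.array(p['t']),d
def onplane(p,px,z):
    o,d=ray(p,px);return o+d*(z-o[2])/d[2]
def tri(obs,x0=(.6,.1,.1)):
    f=lambda X:np.concatenate([proj(p,X)[0]-u for p,u in obs]); s=least_squares(f,x0);return s.x,s.fun
def Rz(a):
    c,s=np.cos(a),np.sin(a);return np.array([[c,-s,0],[s,c,0],[0,0,1]])
def load(f): return pickle.load(open(f+'.pkl','rb'))
E
python3 - <<'E'
from h import *
S,T=load('scene0'),load('top0')
print(onplane(S,(325,315.5),0),onplane(T,(253.2,207.3),0))
ax=np.array([-.5,0,.866])
def pts(q):
    b=np.array([q[0],q[1],0]);P=np.array([[0,0,0],np.array([0,0,.13])+ax*.01,np.array([0,0,.13])+ax*.084])
    return b+P@Rz(q[2]).T
OS=np.array([(325,315.5),(325.5,277),(340.4,251)]);OT=np.array([(253.2,207.3),(246,193.6),(243.7,198.2)])
for a in np.arange(0,6.3,1.05):
    s=least_squares(lambda q:np.r_[(proj(S,pts(q))-OS).ravel(),(proj(T,pts(q))-OT).ravel()],[.6,.14,a],loss='soft_l1')
    print(s.x,s.cost,)
print(proj(S,pts(s.x)),proj(T,pts(s.x)))
print('tray',onplane(S,(271.8,235),.004),onplane(T,(425.8,214.5),.004))
a=cv2.resize(S['pixels'][220:350,270:400],None,fx=4.6,fy=4.6,interpolation=2)[:,:,::-1];cv2.imwrite('pics/cs.png',a)
a=cv2.resize(T['pixels'][150:240,210:300],None,fx=6,fy=6,interpolation=2)[:,:,::-1];cv2.imwrite('pics/ct.png',a)
E
```

```text
[0.5334716  0.20133362 0.        ] [0.52761912 0.21558792 0.        ]
[0.53823988 0.21471328 0.00763778] 10.832505980036792
[0.53823988 0.21471324 0.00763616] 10.832505979860251
[0.53823988 0.21471325 0.00763654] 10.832505979862022
[0.5252016  0.21446696 3.1479912 ] 66.23725743440882
[0.53823988 0.21471322 6.29082018] 10.832505980032733
[0.53823989 0.21471321 6.29081978] 10.832505980144301
[[325.63094505 318.94430096]
 [327.18644222 276.82106353]
 [340.2304025  252.31486311]] [[253.49654459 203.37512763]
 [247.1432264  192.4594868 ]
 [243.98054596 201.29572188]]
tray [ 0.51177799 -0.23439279  0.004     ] [ 0.49443239 -0.23762503  0.004     ]
```

View pics/cs.png

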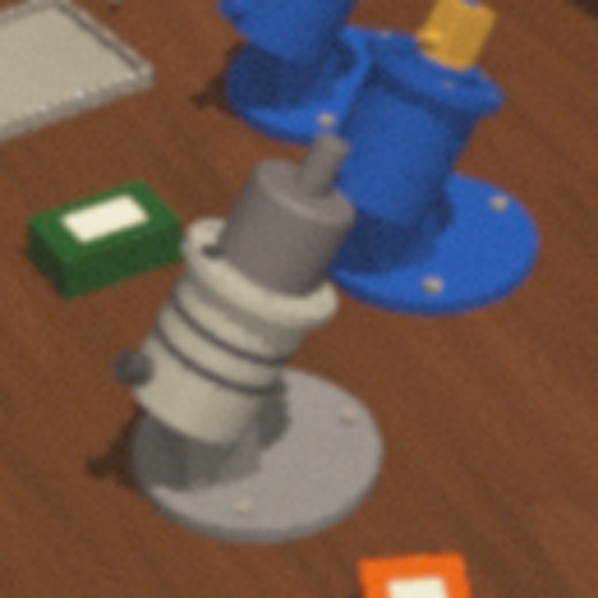

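View pics/ct.png

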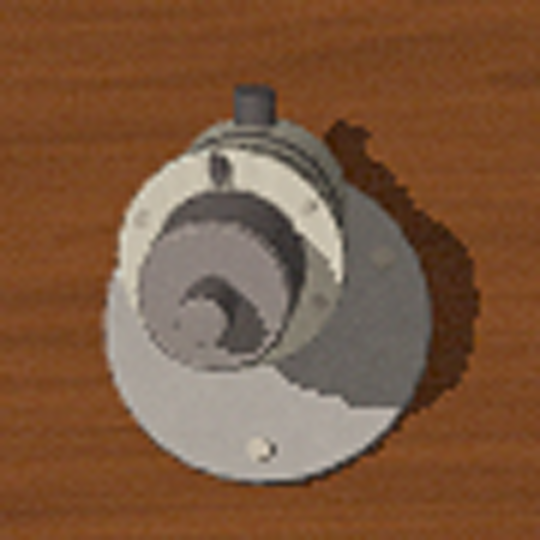

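The crops show a grey foot and aluminium collar with the grey cap and knob on it, leaning towards the robot. The dark pointer is at about (247,177) in the top picture, so this is the right stand. Next I'll bring the wrist camera over it, with the tool turned so the camera sits on the robot's side.

```bash
cat >> h.py <<'E'
from scipy.spatial.transform import Rotation as Ro
def tool():
    s=r.sense();q=s['eef_rot'];return np.array(s['ee_pos']),Ro.from_quat([q[1],q[2],q[3],q[0]]).as_matrix(),s
def goto(X,yaw=None):
    p,M,s=tool();d=M.T@(np.array(X)-p)*1000;y0=np.arctan2(M[1,0],M[0,0])
    t=None if yaw is None else -((yaw-y0+np.pi)%(2*np.pi)-np.pi)
    print('shift',d.round(1),'yaw now',round(y0,3),'turn',t,'t',s['time'],'j',np.round(s['joint_pos'],2))
E
python3 - <<'E'
from h import *
goto((.42,-.35,.40),np.pi/2)
E
```

```text
shift [-167.8 -299.7 -161.3] yaw now -1.275 turn -2.845766977714229 t 0.65 j [ 1.31  0.69 -0.19  1.57  0.16  0.9  -0.22]
```

Call:
apply_moves:
  increments:
    - [-168,-300,-161,-0.7,1]
    - [-168,-300,-161,-0.7,1]
    - [-168,-300,-161,-0.7,1]
    - [-168,-300,-161,-0.7,1]
    - [-168,-300,-161,-0.75,1]
  grip_force: 20

```text
time: 1.15
ee_pos: [0.3399, -0.433, 0.3459]
eef_rot: [0.0, 0.967, -0.257, 0.0]
ft_force: [0.5, -1.6, 0.1]
grip_width: 1.0
```

Run:
```python
from h import *
print(tool()[0]);goto((.46,-.1,.40),np.pi/2)
```

```text
[ 0.33989647 -0.43300409  0.34586584]
shift [ -60.8 -348.7  -54.3] yaw now -0.519 turn -2.0897344618973346 t 1.15 j [ 1.09  0.49 -0.44  1.63  0.23  1.07  0.07]
```

Call:
apply_moves:
  increments:
    - [-61,-349,-54,-0.75,1]
    - [-61,-349,-54,-0.75,1]
    - [-61,-349,-54,-0.75,1]
    - [-61,-349,-54,-0.75,1]
    - [-61,-349,-54,-0.75,1]

```text
time: 1.65
ee_pos: [0.4244, -0.2007, 0.383]
eef_rot: [0.0, 0.993, 0.115, 0.0]
ft_force: [2.1, -0.0, -0.0]
grip_width: 1.001
```

Run:
```python
from h import *
print(tool()[0]);goto((.48,.12,.40),np.pi/2)
```

```text
[ 0.42438267 -0.20066751  0.38303015]
shift [ 127.5 -299.4  -17.2] yaw now 0.231 turn -1.3400228290458953 t 1.65 j [ 0.83  0.37 -0.71  1.77  0.27  1.1   0.27]
```

Call:
apply_moves:
  increments:
    - [128,-330,-17,-0.75,1]
    - [128,-330,-17,-0.75,1]
    - [128,-330,-17,-0.75,1]
    - [128,-330,-17,-0.75,1]
    - [128,-330,-17,-0.75,1]

```text
time: 2.15
ee_pos: [0.4602, 0.0463, 0.3948]
eef_rot: [0.001, 0.882, 0.471, 0.0]
ft_force: [1.4, 1.5, -0.1]
grip_width: 0.999
```

Run:
```python
from h import *
print(tool()[0]);goto((.45,.215,.36),np.pi/2)
```

```text
[0.46019045 0.04629602 0.39480144]
shift [ 134.5 -102.4   34.7] yaw now 0.98 turn -0.5903864529188354 t 2.15 j [ 0.44  0.4  -0.94  1.76  0.35  1.16  0.37]
```

Call:
apply_moves:
  increments:
    - [134,-102,35,-0.59,1]
    - [134,-102,35,-0.59,1]
    - [134,-102,35,-0.59,1]
    - [134,-102,35,-0.59,1]
    - [134,-102,35,-0.59,1]

```text
time: 2.65
ee_pos: [0.4496, 0.2163, 0.359]
eef_rot: [-0.001, 0.706, 0.708, 0.0]
ft_force: [0.7, -0.7, -0.1]
grip_width: 1.005
```

Run:
```python
from h import *
print(tool()[0]);goto((.45,.215,.36),np.pi/2)
p=shot('wrist','w1')
for th in ['pointer','cap_knob','cap','stand']: print(th,[(d['position'],d['confidence']) for d in r.tip_of(p,th)])
```

```text
[0.44962819 0.21626713 0.359028  ]
shift [-1.3  0.4 -1. ] yaw now 1.573 turn 0.002008627616435721 t 2.65 j [ 0.11  0.54 -1.06  1.74  0.5   1.17  0.48]
pointer [([328.5, 336.5], 0.65), ([168.4, 136.1], 0.56)]
cap_knob [([326.4, 285.0], 0.83)]
cap [([319.9, 295.3], 0.59)]
stand [([562.8, 161.1], 0.96), ([215.7, 117.8], 0.9), ([320.2, 260.5], 0.83), ([64.2, 92.3], 0.6), ([169.1, 257.8], 0.5)]
```

View pics/w1.png

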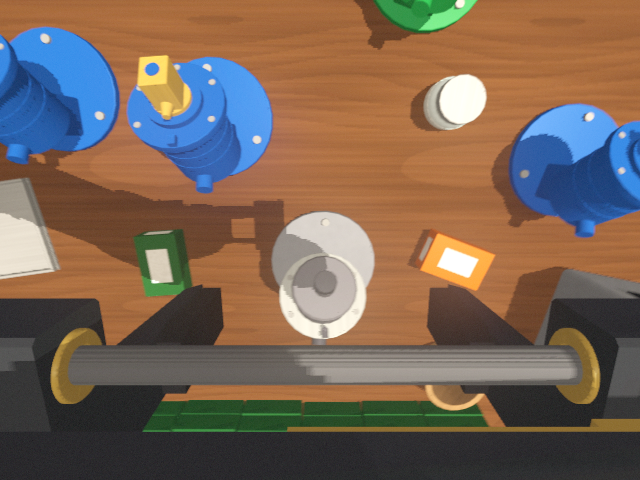

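Run:
```python
from h import *
p=load('w1');a=cv2.resize(p['pixels'][200:350,260:390],None,fx=4,fy=4,interpolation=2)[:,:,::-1];cv2.imwrite('pics/cw1.png',a)
```

```text
(no output)
```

View pics/cw1.png

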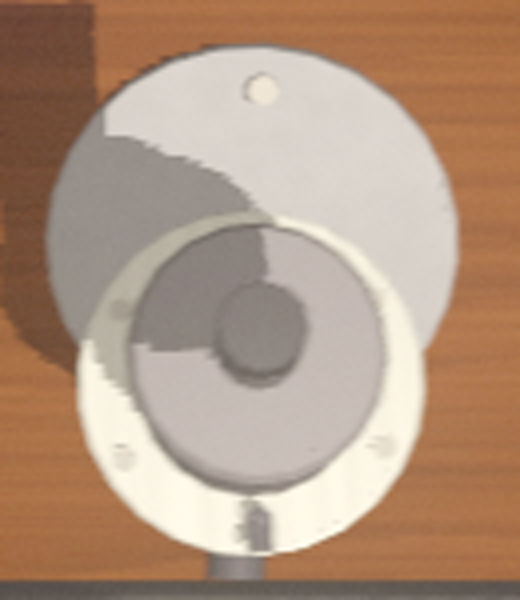

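Run:
```python
from h import *
W,T,S=load('w1'),load('top0'),load('scene0')
ax=np.array([-.5,0,.866])
B=np.array([0,0,.13])
P=[B+ax*.094,B+ax*.01,B+ax*.062,np.array([0,0,.01])]
def pts(q): return np.array([q[0],q[1],0])+np.array(P)@Rz(q[2]).T
OW=np.array([(325.5,282),(322.9,296),(324.4,288),(323,np.nan)])
OT=np.array([(243.8,203.7),(249.1,193.3),(np.nan,np.nan),(254.9,np.nan)])
def f(q,w=(1,1)):
    a=(proj(W,pts(q))-OW)*w[0];b=(proj(T,pts(q))-OT)*w[1];return np.nan_to_num(np.r_[a.ravel(),b.ravel()])
for w in [(1,0),(0,1),(1,1)]:
    s=least_squares(lambda q:f(q,w),[.54,.21,0]);print(w,s.x,s.fun.round(1))
q=s.x
# pointer angle
Rs=Rz(q[2]);u=Rs@np.array([.866,0,.5]);v=Rs@np.array([0,1,0]);c=pts(q)[1]
X=lambda th:c+Rs@ax*.006+.0405*(np.cos(th)*u+np.sin(th)*v)
for p,o in [(W,(324.2,327)),(W,(328.5,336.5)),(T,(246.7,178))]:
    s=least_squares(lambda t:proj(p,X(t[0]))[0]-o,[0]);print(o,s.x,s.fun)
print('grip',pts(q)[0]-Rs@ax*.01, 'knob end',pts(q)[0],'boss',B)
```

```text
(1, 0) [ 0.5413708   0.21352593 -0.05490683] [-0.   0.5  0.1 -0.7 -0.   0.1 -0.   0.  -0.  -0.  -0.  -0.   0.   0.
 -0.   0. ]
(0, 1) [ 0.53566948  0.20972679 -0.08490597] [-0.  -0.  -0.  -0.  -0.  -0.  -0.   0.   0.  -0.1 -0.1  0.1  0.   0.
  0.1  0. ]
(1, 1) [ 0.54078048  0.21288066 -0.06599581] [-0.2 -0.1 -0.5 -1.2 -0.3 -0.5 -0.5  0.  -1.  -2.2 -1.4 -1.9  0.   0.
 -1.1  0. ]
(324.2, 327) [0.10810892] [0.3460241  6.68792205]
(328.5, 336.5) [0.19679848] [-0.45374397 -3.15371198]
(246.7, 178) [0.03174727] [ 0.01000231 -2.26041172]
grip [0.49887192 0.21565047 0.202744  ] knob end [0.4938828  0.21598021 0.211404  ] boss [0.   0.   0.13]
```

The wrist picture shows the knob end at (325,282), the collar centre at (323,296) and the pointer at about (324,330). The stand comes out at about (0.541, 0.213) with yaw about −0.06. Next is moving above the knob.

Run:
```python
from h import *
goto((.497,.2155,.25),1.51)
```

```text
shift [  5.2  45.2 109.6] yaw now 1.56 turn 0.05040715471729529 t 2.9 j [ 0.12  0.53 -1.05  1.74  0.5   1.17  0.48]
```

Call:
apply_moves:
  increments:
    - [0,45,109,0.06,1]
    - [0,45,109,0.06,1]
    - [0,45,109,0.06,1]
    - [0,45,109,0.06,1]
    - [0,45,109,0.06,1]

```text
time: 3.4
ee_pos: [0.4959, 0.213, 0.2519]
eef_rot: [-0.0, 0.73, 0.683, 0.001]
ft_force: [-0.1, 0.9, 0.8]
grip_width: 1.0
```

Run:
```python
from h import *
print(tool()[0])
p=shot('wrist','w2')
print(tool()[0]);goto((.497,.2155,.187),1.51)
S=load('w1');M=np.array(p['R']);print(-M.T@p['t'],-np.array(S['R']).T@S['t'])
a=p['pixels'][:,:,::-1];cv2.imwrite('pics/w2.png',a)
for X in [(.499,.2155,.203),(.494,.2155,.2114)]: print(proj(p,X))
```

```text
[0.49594164 0.21304519 0.25191065]
[0.49606521 0.21349098 0.25255201]
shift [ 1.9  0.7 65.6] yaw now 1.505 turn -0.004757121815206489 t 3.45 j [ 0.05  0.7  -0.93  1.79  0.66  1.    0.35]
[0.42948029 0.2161498  0.39835445] [0.38337481 0.21467536 0.50563307]
[[331.43272637 274.33906098]]
[[331.14505309 270.78343982]]
```

View pics/w2.png

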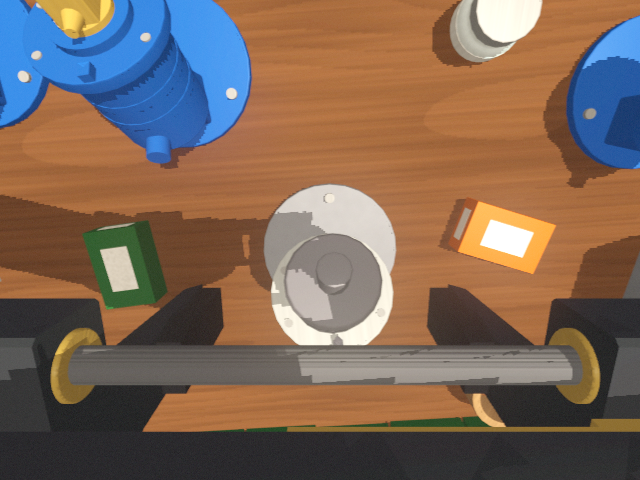

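Knob end is at (334,271), about 4 mm towards +y of the jaw midline at column 325.5, so I'll shift by that and go down.

Call:
apply_moves:
  increments:
    - [4,1,30,0,1]
    - [4,1,65,0,1]
    - [4,1,65,0,1]
    - [4,1,65,0,1]
    - [4,1,65,0,1]

```text
time: 3.95
ee_pos: [0.4981, 0.2176, 0.1879]
eef_rot: [0.0, 0.73, 0.683, 0.002]
ft_force: [-0.2, 0.5, -0.8]
grip_width: 1.005
```

Run:
```python
from h import *
p=shot('wrist','w3');print(tool()[0],tool()[2]['ft_force']);
```

```text
[0.49811771 0.21746112 0.18766904] [ 0.01157523 -0.05191014 -0.59643956]
```

View pics/w3.png

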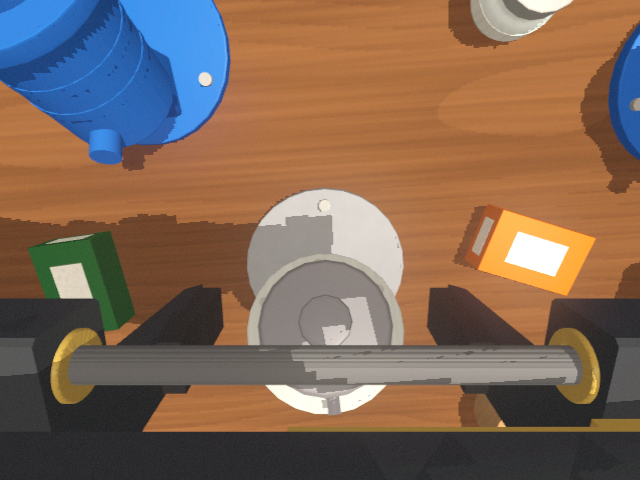

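Knob is centred between the fingers at (325,323), so I'll close.

Call:
apply_moves:
  increments:
    - [0,0,0,0,0.2]
    - [0,0,0,0,0.15]
    - [0,0,0,0,0.1]
    - [0,0,0,0,0.1]
    - [0,0,0,0,0.1]
  grip_force: 25

```text
time: 4.5
ee_pos: [0.4972, 0.2165, 0.1854]
eef_rot: [0.0, 0.73, 0.683, -0.0]
ft_force: [0.2, 0.1, -0.2]
grip_width: 0.569
```

Call:
apply_moves:
  increments:
    - [0,0,0,0,0.1]
    - [0,0,0,0,0.1]
    - [0,0,0,0,0.1]

```text
time: 4.8
ee_pos: [0.4972, 0.2164, 0.1853]
eef_rot: [-0.0, 0.73, 0.683, -0.0]
ft_force: [-0.1, 0.5, -0.2]
grip_width: 0.298
```

Call:
apply_moves:
  increments:
    - [0,0,0,0,0.1]
    - [0,0,0,0,0.1]
    - [0,0,0,0,0.1]

```text
time: 5.1
ee_pos: [0.4971, 0.2166, 0.1853]
eef_rot: [-0.0, 0.73, 0.684, 0.0]
ft_force: [0.1, 0.5, -0.2]
grip_width: 0.216
```

Call:
apply_moves:
  increments:
    - [0,-3,-5.2,0,0.1]
    - [0,-8,-13.9,0,0.1]
    - [0,-15,-26,0,0.1]
    - [0,-22,-38.1,0,0.1]
    - [0,-30,-52,0,0.1]

```text
time: 5.6
ee_pos: [0.4665, 0.2184, 0.2387]
eef_rot: [0.0, 0.73, 0.684, 0.0]
ft_force: [0.4, -0.3, -0.8]
grip_width: 0.218
```

Call:
apply_moves:
  increments:
    - [0,-15,-26,0,0.1]
    - [0,-20,-80,0,0.1]
    - [0,-20,-120,0,0.1]
    - [0,-20,-120,0,0.1]

```text
time: 6.0
ee_pos: [0.4481, 0.2231, 0.3638]
eef_rot: [0.001, 0.73, 0.684, 0.006]
ft_force: [-0.3, 0.4, -0.7]
grip_width: 0.22
```

Run:
```python
from h import *
p=shot('wrist','w4');q=shot('scene','s4')
cv2.imwrite('pics/s4c.png',cv2.resize(q['pixels'][140:350,230:450],None,fx=2.7,fy=2.7)[:,:,::-1])
for th in ['spout_tip','pointer','nozzle_grip']: print(th,[(d['position'],round(d['confidence'],2)) for d in r.tip_of(p,th)])
s=tool();print(s[0],s[2]['ft_force'],s[2]['grip_width'],s[2]['joint_pos'].round(2))
```

```text
spout_tip [([153.5, 126.4], 0.75)]
pointer [([158.4, 148.0], 0.68), ([1.9, 249.7], 0.54)]
nozzle_grip [([146.1, 92.3], 0.56)]
[0.44663957 0.21882897 0.35619127] [ 0.08144526 -0.2175237  -0.19961463] 0.2137606331601189 [ 0.09  0.53 -1.04  1.74  0.5   1.16  0.41]
```

View pics/w4.png

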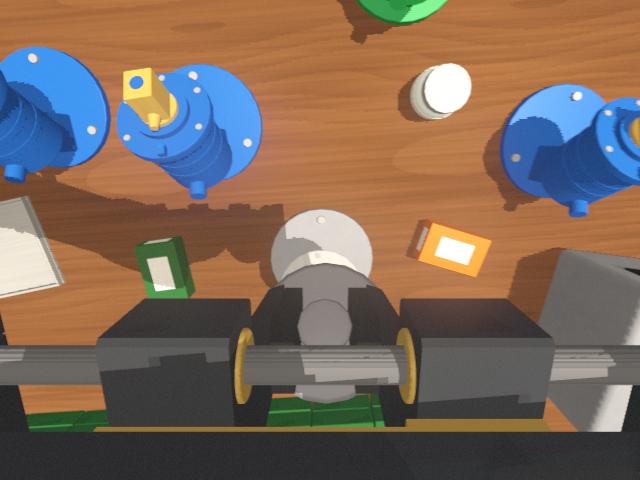

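View pics/s4c.png

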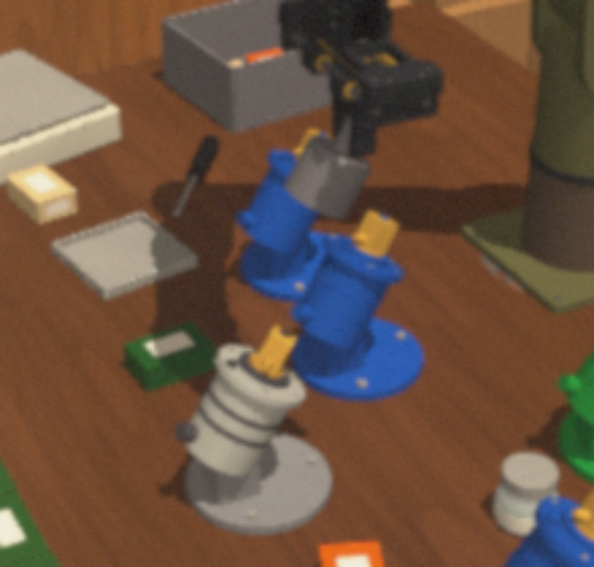

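The cap is off and still leaning 30° in the grip; the bare brass nozzle shows at about scene (330,270). Next I'll check clearances near the tray.

Run:
```python
from h import *
T=load('top0')
for n,px,z in [('b3foot',(384,284),0.),('b3noz',(391,284),.17),('b2foot',(309,272),0),('b2noz',(307,272),.17),('bottle',(487,135),.13),('carton',(491,194),.032),('sd',(495,282),.02)]: print(n,onplane(T,px,z).round(3))
goto((.45,-.236,.36))
```

```text
b3foot [ 0.315 -0.12   0.   ]
b3noz [ 0.3   -0.118  0.17 ]
b2foot [0.352 0.072 0.   ]
b2noz [0.332 0.074 0.17 ]
bottle [ 0.664 -0.376  0.13 ]
carton [ 0.538 -0.403  0.032]
sd [ 0.311 -0.4    0.02 ]
shift [-453.6   33.2   -2.9] yaw now 1.505 turn None t 6.25 j [ 0.09  0.53 -1.04  1.74  0.5   1.16  0.41]
```

Call:
apply_moves:
  increments:
    - [-454,15,0,0,0.1]
    - [-454,15,0,0,0.1]
    - [-454,15,0,0,0.1]
    - [-454,15,0,0,0.1]
    - [-454,15,0,0,0.1]

```text
time: 6.75
ee_pos: [0.438, -0.0324, 0.3563]
eef_rot: [-0.001, 0.73, 0.684, -0.001]
ft_force: [1.9, -0.4, -0.0]
grip_width: 0.216
```

Call:
apply_moves:
  increments:
    - [-215,15,0,0,0.1]
    - [-215,15,0,0,0.1]
    - [-215,15,0,0,0.1]
    - [-215,15,0,0,0.1]
    - [-215,15,0,0,0.1]

```text
time: 7.25
ee_pos: [0.438, -0.2519, 0.3549]
eef_rot: [-0.001, 0.733, 0.68, -0.002]
ft_force: [-0.3, 0.6, -1.8]
grip_width: 0.218
```

Run:
```python
from h import *
p=shot('wrist','w5')
for th in ['tray_in']: 
  for d in r.tip_of(p,th): print(d['position'],d['confidence'],onplane(p,d['position'],.004))
s=tool();print(s[0],s[2]['ft_force'],s[2]['grip_width'],s[2]['joint_pos'].round(2))
```

```text
[342.3, 237.4] 0.55 [ 0.49384877 -0.23318469  0.004     ]
[ 0.43885595 -0.2482016   0.35551999] [ 0.63706604  0.41480796 -1.13563309] 0.21918829405370885 [ 1.09  0.57 -1.1   1.72  0.54  1.2   1.34]
```

View pics/w5.png

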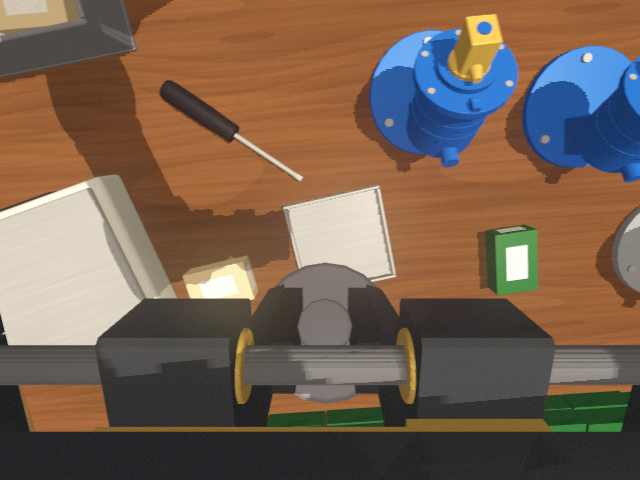

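Tray corners are at (285,207), (379,187), (395,275) and about (300,295), so the centre is near (340,241), at about (0.496, −0.234). The lower rim edge should touch first, and I'll then pivot the cap upright in the pads.

Run:
```python
from h import *
p=load('w5');print(onplane(p,(340,241),.014))
goto((.453,-.2345,.10),1.505)
```

```text
[ 0.49618795 -0.23691859  0.014     ]
shift [ 14.3  13.9 255.5] yaw now 1.499 turn -0.005602933157752954 t 7.35 j [ 1.09  0.57 -1.1   1.72  0.54  1.2   1.34]
```

Call:
apply_moves:
  increments:
    - [12,14,200,0,0.1]
    - [12,14,200,0,0.1]
    - [12,14,200,0,0.1]
    - [12,14,200,0,0.1]
    - [12,14,200,0,0.1]

```text
time: 7.85
ee_pos: [0.4512, -0.2309, 0.1527]
eef_rot: [-0.006, 0.728, 0.685, -0.002]
ft_force: [-1.3, 0.7, -1.0]
grip_width: 0.216
```

Call:
apply_moves:
  increments:
    - [0,0,30,0,0.1]
    - [0,0,55,0,0.1]
    - [0,0,65,0,0.1]
    - [0,0,70,0,0.1]
    - [0,0,70,0,0.1]

```text
time: 8.35
ee_pos: [0.4556, -0.2343, 0.0886]
eef_rot: [0.001, 0.73, 0.684, 0.0]
ft_force: [-0.4, -0.5, -1.0]
grip_width: 0.22
```

Run:
```python
from h import *
p=shot('wrist','w6');q=shot('scene','s6')
cv2.imwrite('pics/s6c.png',cv2.resize(q['pixels'][160:290,200:350],None,fx=4,fy=4,interpolation=2)[:,:,::-1])
s=tool();print(s[0],s[2]['ft_force'],s[2]['grip_width'],s[2]['joint_pos'].round(2))
```

```text
[ 0.45566102 -0.23459868  0.0888012 ] [-0.48175103 -0.13430343 -0.32626095] 0.2179317036691228 [ 0.83  0.9  -0.77  2.01  1.04  0.69  0.88]
```

View pics/w6.png

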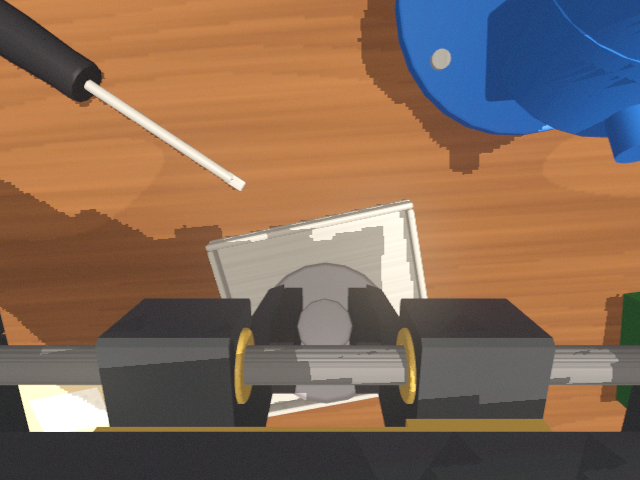

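View pics/s6c.png

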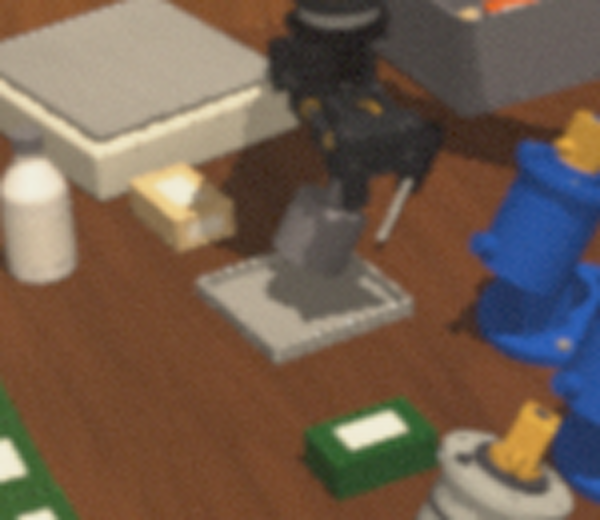

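The cap hovers tilted inside the tray's outline. Going down gently to first contact.

Call:
apply_moves:
  increments:
    - [0,0,8,0,0.1]
    - [0,0,16,0,0.1]
    - [0,0,17,0,0.1]
    - [0,0,18,0,0.1]
  grip_force: 15

```text
time: 8.85
ee_pos: [0.4545, -0.2345, 0.069]
eef_rot: [-0.0, 0.73, 0.683, -0.0]
ft_force: [0.3, 0.4, 0.4]
grip_width: 0.219
```

Call:
apply_moves:
  increments:
    - [0,0,1,0,0.1]
    - [0,0,2,0,0.1]

```text
time: 9.05
ee_pos: [0.4549, -0.2346, 0.0674]
eef_rot: [0.0, 0.73, 0.683, 0.0]
ft_force: [-0.1, 0.2, -0.0]
grip_width: 0.219
```

Call:
apply_moves:
  increments:
    - [0,0,1,0,0.1]
    - [0,0,2,0,0.1]

```text
time: 9.25
ee_pos: [0.4549, -0.2347, 0.0654]
eef_rot: [0.0, 0.73, 0.683, 0.0]
ft_force: [-0.3, 0.0, 0.7]
grip_width: 0.221
```

Call:
apply_moves:
  increments:
    - [0,0,1,0,0.1]
    - [0,0,2,0,0.1]

```text
time: 9.45
ee_pos: [0.4558, -0.2345, 0.0648]
eef_rot: [0.001, 0.73, 0.684, 0.0]
ft_force: [-2.6, -0.3, 18.6]
grip_width: 0.22
```

Contact, 18 N. I'll ease off 1 mm, soften the grip and then follow the pivot arc.

Call:
apply_moves:
  increments:
    - [0,0,-1.5,0,0.1]
    - [0,0,-1.5,0,0.1]
    - [0,0,-1.5,0,0.1]
  grip_force: 6

```text
time: 9.75
ee_pos: [0.455, -0.2346, 0.0651]
eef_rot: [0.0, 0.73, 0.683, 0.0]
ft_force: [0.2, 0.3, 2.8]
grip_width: 0.226
```

Call:
apply_moves:
  increments:
    - [0,2,-0.2,0,0.1]
    - [0,4,-0.4,0,0.1]
    - [0,6,-0.5,0,0.1]
    - [0,8,-0.6,0,0.1]
    - [0,10,-0.6,0,0.1]

```text
time: 10.25
ee_pos: [0.4646, -0.2353, 0.0652]
eef_rot: [-0.0, 0.73, 0.683, -0.0]
ft_force: [-0.7, -0.8, 0.5]
grip_width: 0.222
```

```bash
cat > look.py <<'E'
from h import *
import sys
n=sys.argv[1]
p=shot('wrist','w'+n);q=shot('scene','s'+n)
a=p['pixels'][180:430,150:500];b=cv2.resize(q['pixels'][190:280,230:340],None,fx=3.2,fy=250/90,interpolation=2)[:, :, :]
cv2.imwrite('pics/l'+n+'.png',np.hstack([a,b])[:,:,::-1])
s=tool();print(s[0],s[2]['ft_force'],s[2]['grip_width'],s[2]['time'])
E
python3 look.py 7
```

```text
[ 0.4649545  -0.23533419  0.06527837] [ 0.28165281  0.03931827 -1.40382105] 0.22163138155487674 10.35
```

View pics/l7.png

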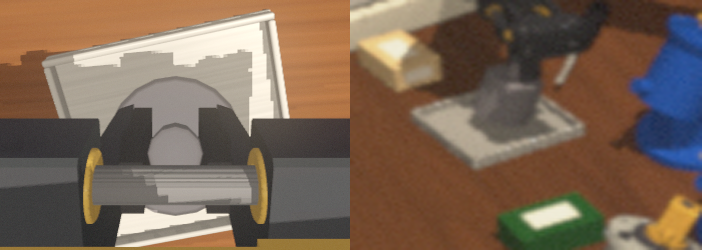

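The cap is pivoting: the knob moved down in the image and the cup's top moved up. Continuing along the arc.

Call:
apply_moves:
  increments:
    - [0,3,0.2,0,0.1]
    - [0,6,0.4,0,0.1]
    - [0,9,0.6,0,0.1]
    - [0,12,1.1,0,0.1]
    - [0,15,1.6,0,0.1]

```text
time: 10.85
ee_pos: [0.48, -0.2363, 0.0639]
eef_rot: [0.0, 0.73, 0.683, 0.0]
ft_force: [-0.4, -0.1, 0.9]
grip_width: 0.226
```

```bash
python3 look.py 8
```

```text
[ 0.48031555 -0.23622689  0.06386046] [ 0.08626764 -0.21457766  0.6492646 ] 0.22249166744165552 10.95
```

View pics/l8.png

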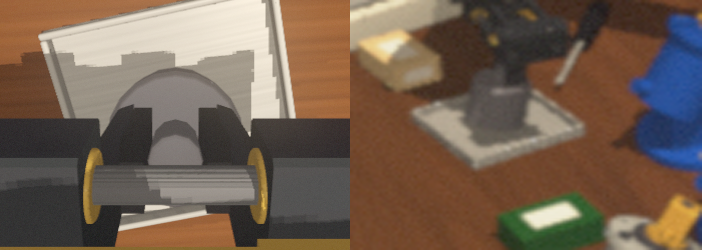

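Call:
apply_moves:
  increments:
    - [0,3,0.6,0,0.1]
    - [0,6,1.3,0,0.1]
    - [0,9,2.1,0,0.1]
    - [0,12,3,0,0.1]
    - [0,14,3.6,0,0.1]

```text
time: 11.45
ee_pos: [0.494, -0.2372, 0.0602]
eef_rot: [0.0, 0.73, 0.683, 0.0]
ft_force: [-1.1, 0.2, -0.8]
grip_width: 0.222
```

```bash
python3 look.py 9
```

```text
[ 0.49402688 -0.2371537   0.06020872] [-1.10411601 -0.72709155  0.71558276] 0.22178817485442115 11.55
```

View pics/l9.png

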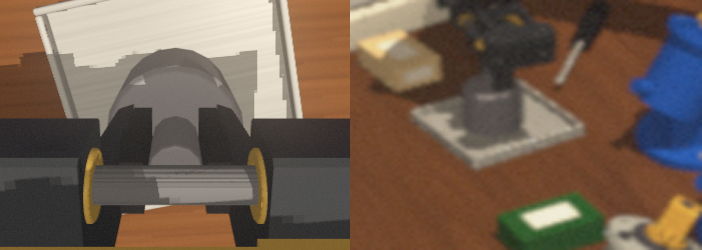

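Call:
apply_moves:
  increments:
    - [0,1.5,0.6,0,0.1]
    - [0,2.5,1.2,0,0.1]
    - [0,2.5,1.8,0,0.1]
  grip_force: 4

```text
time: 11.85
ee_pos: [0.4971, -0.2373, 0.0588]
eef_rot: [0.001, 0.73, 0.683, 0.001]
ft_force: [0.4, -0.9, 2.8]
grip_width: 0.223
```

Call:
apply_moves:
  increments:
    - [0,0,1,0,0.1]
    - [0,0,1,0,0.1]

```text
time: 12.05
ee_pos: [0.4973, -0.2373, 0.0582]
eef_rot: [0.001, 0.73, 0.684, 0.001]
ft_force: [1.5, -0.2, 4.0]
grip_width: 0.225
```

```bash
python3 look.py 10
```

```text
[ 0.49732897 -0.23736935  0.05815895] [ 0.94554122 -0.58925015  5.36220656] 0.2253302399310314 12.15
```

View pics/l10.png

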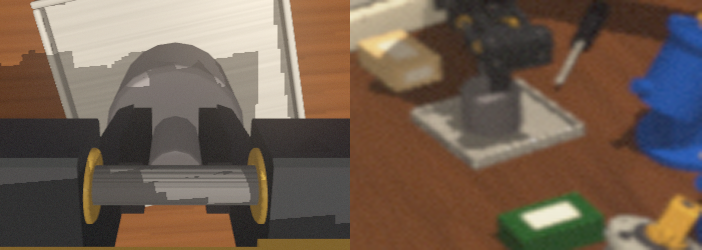

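It looks flat and takes about 5 N when pressed. Releasing slowly.

Call:
apply_moves:
  increments:
    - [0,0,-0.5,0,0.24]
    - [0,0,-0.5,0,0.26]
    - [0,0,-0.5,0,0.3]
    - [0,0,-0.5,0,0.4]
    - [0,0,-0.5,0,0.5]

```text
time: 12.65
ee_pos: [0.4959, -0.2373, 0.0578]
eef_rot: [-0.0, 0.73, 0.683, -0.0]
ft_force: [-0.9, 0.4, -0.0]
grip_width: 0.458
```

Call:
apply_moves:
  increments:
    - [0,0,0,0,0.6]
    - [0,0,-5,0,0.6]
    - [0,0,-30,0,0.6]
    - [0,0,-60,0,0.6]
    - [0,0,-100,0,0.6]

```text
time: 13.15
ee_pos: [0.4951, -0.2371, 0.1583]
eef_rot: [-0.001, 0.73, 0.684, -0.001]
ft_force: [0.8, -0.7, -0.4]
grip_width: 0.601
```

```bash
python3 look.py 11
```

```text
[ 0.49933196 -0.23711556  0.16285196] [ 0.40315837  0.87376005 -0.90750914] 0.5976991106636814 13.25
```

View pics/l11.png

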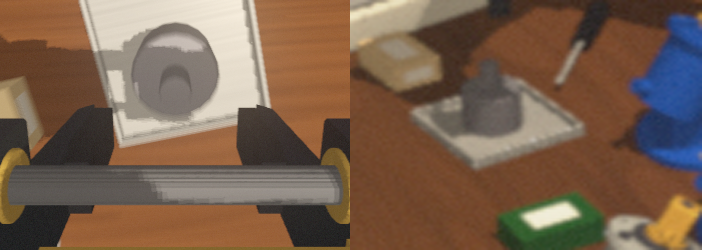

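The cap stands flat, mouth down, in the middle of the tray. Going back to the stand to look at the nozzle.

Call:
apply_moves:
  increments:
    - [30,-10,-50,0,0.6]
    - [60,-20,-100,0,0.6]
    - [90,-30,-150,0,0.6]
    - [130,-35,-170,0,0.6]
    - [170,-40,-170,0,0.5]

```text
time: 13.75
ee_pos: [0.4689, -0.0716, 0.329]
eef_rot: [0.002, 0.731, 0.682, 0.001]
ft_force: [1.1, 0.3, 0.1]
grip_width: 0.53
```

Call:
apply_moves:
  increments:
    - [300,-10,0,0,0.5]
    - [300,-10,0,0,0.5]
    - [300,-10,0,0,0.5]
    - [300,-10,0,0,0.5]
    - [300,-10,0,0,0.5]

```text
time: 14.25
ee_pos: [0.4757, 0.1794, 0.3262]
eef_rot: [0.0, 0.73, 0.683, -0.0]
ft_force: [0.9, -1.5, 0.9]
grip_width: 0.499
```

Run:
```python
from h import *
goto((.46,.215,.30),1.57)
```

```text
shift [ 34.5 -18.   26.1] yaw now 1.505 turn -0.06511929591018895 t 14.25 j [ 0.16  0.57 -1.    1.77  0.54  1.1   0.48]
```

Call:
apply_moves:
  increments:
    - [34,-24,36,0,0.5]
    - [34,-24,36,0,0.5]
    - [34,-24,36,0,0.5]
    - [34,-24,36,0,0.5]

```text
time: 14.65
ee_pos: [0.455, 0.2121, 0.2905]
eef_rot: [0.001, 0.731, 0.683, -0.0]
ft_force: [0.3, 0.7, -0.2]
grip_width: 0.498
```

Run:
```python
from h import *
p=shot('wrist','w12');print(tool()[0])
for th in ['spout_tip','pointer','nozzle_grip']: print(th,[(d['position'],round(d['confidence'],2)) for d in r.tip_of(p,th)])
a=cv2.resize(p['pixels'][200:350,240:440],None,fx=4,fy=4,interpolation=2)[:,:,::-1];cv2.imwrite('pics/cw12.png',a)
```

```text
[0.45533221 0.21188482 0.29071081]
spout_tip [([126.1, 116.9], 0.84), ([361.4, 332.2], 0.7)]
pointer [([132.6, 139.9], 0.88)]
nozzle_grip [([332.0, 314.6], 0.67), ([113.0, 70.9], 0.57)]
```

View pics/cw12.png

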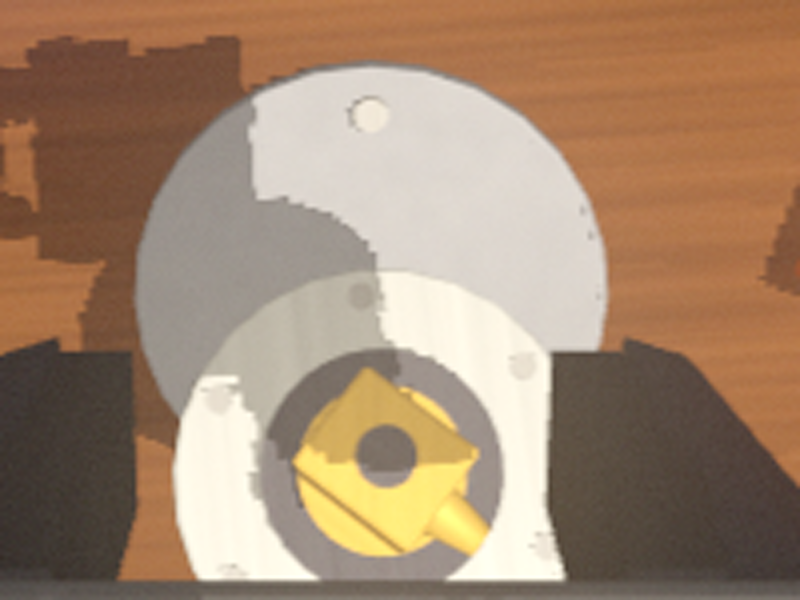

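Call:
apply_moves:
  increments:
    - [3,35,0,0,0.7]
    - [3,35,0,0,0.9]
    - [3,35,0,0,0.9]

```text
time: 15.15
ee_pos: [0.4901, 0.2133, 0.2904]
eef_rot: [-0.0, 0.731, 0.683, 0.0]
ft_force: [-0.6, 0.7, 0.3]
grip_width: 0.748
```

Run:
```python
from h import *
p=shot('wrist','w13');print(tool()[0])
for th in ['spout_tip','pointer','nozzle_grip']: print(th,[(d['position'],round(d['confidence'],2)) for d in r.tip_of(p,th)])
a=cv2.resize(p['pixels'][170:350,240:440],None,fx=3.3,fy=3.3,interpolation=2)[:,:,::-1];cv2.imwrite('pics/cw13.png',a)
```

```text
[0.48932093 0.21353372 0.29047811]
spout_tip [([111.6, 61.2], 0.87), ([357.5, 293.2], 0.69), ([327.0, 274.4], 0.51)]
pointer [([336.1, 328.3], 0.68), ([120.4, 89.1], 0.68)]
nozzle_grip [([99.5, 10.3], 0.71), ([328.8, 273.8], 0.61)]
```

View pics/cw13.png

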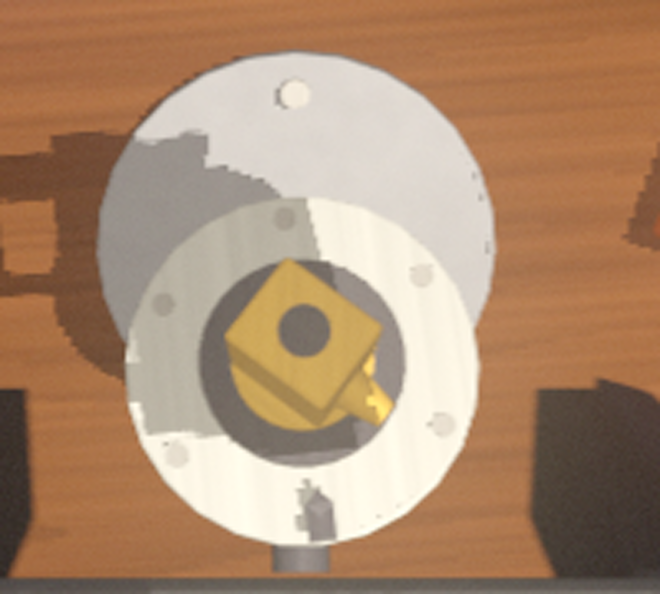

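```bash
cat > fit.py <<'E'
from h import *
ax=np.array([-.5,0,.8660254]);u0=np.array([.8660254,0,.5]);v0=np.array([0,1.,0])
B=np.array([0,0,.13])
def frame(q):
    R=Rz(q[2]);return np.array([q[0],q[1],0])+B, R@ax,R@u0,R@v0
def P(q,th,rx,ry,h):  # point at nozzle-angle th
    b,a,u,v=frame(q);e1=np.cos(th)*u+np.sin(th)*v;e2=-np.sin(th)*u+np.cos(th)*v
    return b+a*h+e1*rx+e2*ry
def model(z):
    q=z[:3];tp,tn=z[3],z[4]
    L=[P(q,0,0,0,.054),P(q,0,0,0,.010),P(q,0,0,0,.016),P(q,tp,.0405,0,.016),P(q,tn,.0255,0,.026)]
    L+=[P(q,tn,sx*.014,sy*.012,.054) for sx,sy in [(-1,1),(1,1),(1,-1),(-1,-1)]]
    return np.array(L)
E
python3 - <<'E'
from fit import *
p=load('w13')
c=np.array([(304,330),(302.5,371),(302.5,363),(318,498),(383,408),(382,329),(320,409),(226,336),(289,259)],float)/3.3+[240,170]
# corner order candidates: (-x,+y),(+x,+y),(+x,-y),(-x,-y)
import itertools
best=None
for k in range(4):
    o=c.copy();o[5:]=np.roll(c[5:],k,axis=0)
    for rev in (0,1):
        oo=o.copy()
        if rev: oo[5:]=oo[5:][::-1]
        s=least_squares(lambda z:(proj(p,model(z))-oo).ravel(),[.541,.213,-.06,.1,1.],loss='soft_l1')
        if best is None or s.cost<best[0].cost: best=(s,oo)
s,oo=best;print(s.x,s.cost);print((proj(p,model(s.x))-oo).round(1));print('rel',s.x[4]-s.x[3])
np.save('z.npy',s.x);print(model(s.x).round(4))
E
```

```text
[ 0.53999435  0.21445074 -0.05786509  0.0855379   0.89898625] 12.98935942995889
[[-0.   0.5]
 [-0.3 -2.1]
 [-0.2 -0.8]
 [ 0.1  7.4]
 [ 0.7  2.7]
 [-0.5 -1.6]
 [ 1.2 -0.4]
 [ 0.3  0.9]
 [-1.3 -0.2]]
rel 0.8134483511895398
[[0.513  0.216  0.1768]
 [0.535  0.2147 0.1387]
 [0.532  0.2149 0.1439]
 [0.5671 0.2163 0.164 ]
 [0.5419 0.2343 0.1605]
 [0.4972 0.2134 0.1677]
 [0.5135 0.2344 0.1764]
 [0.5289 0.2186 0.1858]
 [0.5126 0.1976 0.1771]]
```

The picture shows the nozzle's end centre at (332,270), the spout tip at (357,293) and the pointer at (336,325). The spout is about 0.81 rad anticlockwise of the pointer. The tool can only stay vertical, so I'll clamp the block with the pads aimed partway (θ≈0.6) and then twist it round.

Run:
```python
from h import *
goto((.518,.2165,.215),2.048)
```

```text
shift [ 4.5 28.9 75.6] yaw now 1.506 turn -0.5423279984742555 t 15.35 j [ 0.06  0.65 -0.96  1.75  0.6   1.06  0.4 ]
```

Call:
apply_moves:
  increments:
    - [4,29,30,-0.54,0.7]
    - [4,29,60,-0.54,0.65]
    - [4,29,75,-0.54,0.65]
    - [4,29,75,-0.54,0.65]
    - [4,29,75,-0.54,0.65]
  grip_force: 15

```text
time: 15.85
ee_pos: [0.518, 0.216, 0.2149]
eef_rot: [-0.001, 0.521, 0.854, -0.0]
ft_force: [-0.5, 0.7, 0.3]
grip_width: 0.648
```

Run:
```python
from h import *
p=shot('wrist','w14')
goto((.518,.2165,.157),2.048)
```

```text
shift [ 0.3 -0.2 58.5] yaw now 2.044 turn -0.004389432716332298 t 15.9 j [ 0.08  0.82 -1.02  1.76  0.8   1.04  0.8 ]
```

View pics/w14.png

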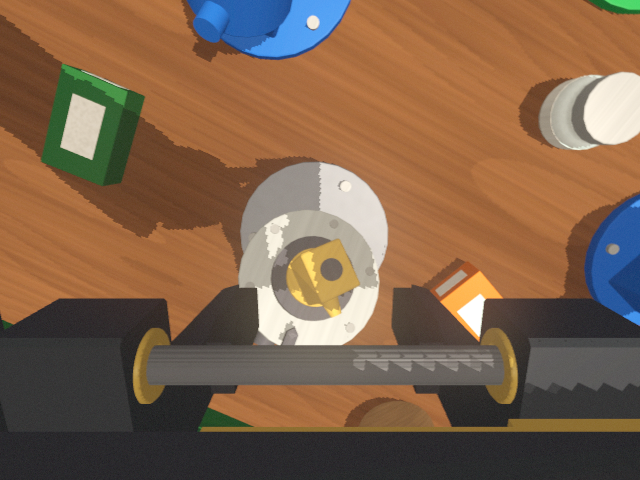

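The nozzle end at (331,269) lies between the fingers, whose midline is at column 325. Going down and closing.

Call:
apply_moves:
  increments:
    - [1,0,30,0,0.65]
    - [1,0,50,0,0.65]
    - [1,0,58,0,0.65]
    - [1,0,58,0,0.65]

```text
time: 16.3
ee_pos: [0.5179, 0.2168, 0.1572]
eef_rot: [-0.0, 0.522, 0.853, -0.0]
ft_force: [-0.1, 0.3, 1.6]
grip_width: 0.651
```

Call:
apply_moves:
  increments:
    - [0,0,0,0,0.3]
    - [0,0,0,0,0.2]
    - [0,0,0,0,0.1]
    - [0,0,0,0,0.1]
    - [0,0,0,0,0.1]

```text
time: 16.8
ee_pos: [0.5189, 0.2169, 0.1582]
eef_rot: [0.001, 0.521, 0.853, 0.0]
ft_force: [0.9, -1.4, 3.6]
grip_width: 0.387
```

Call:
apply_moves:
  increments:
    - [0,0,0,0,0.1]
    - [0,0,0,0,0.1]

```text
time: 17.0
ee_pos: [0.5189, 0.2169, 0.158]
eef_rot: [0.001, 0.521, 0.853, 0.0]
ft_force: [1.3, -2.2, 6.2]
grip_width: 0.39
```

Run:
```python
from h import *
p=shot('wrist','w15')
s=tool();print(s[0],s[2]['ft_force'],s[2]['ft_torque'],s[2]['grip_width'])
```

```text
[0.51885021 0.216842   0.15799643] [ 1.77209355 -2.32743448  6.26955208] [-0.42287715 -0.38833675  0.04363369] 0.38829673532495634
```

View pics/w15.png

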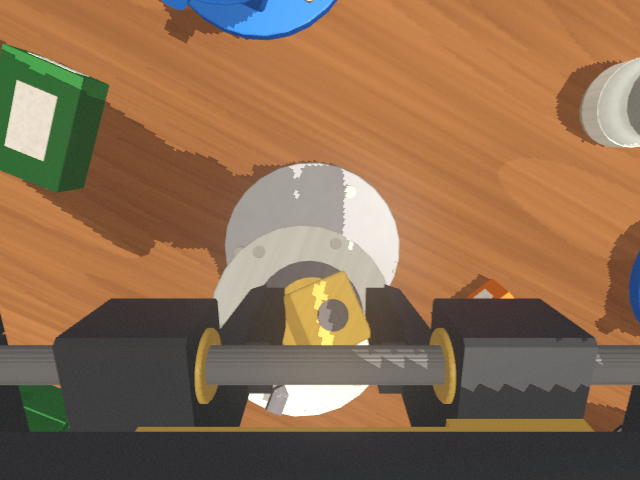

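It is wedged at 34 mm, still about 0.3 rad from parallel to the pads. I'll twist clockwise (positive tool turn) and let the pads close as it aligns.

Call:
apply_moves:
  increments:
    - [0,0,0,0.08,0.1]
    - [0,0,0,0.16,0.1]
    - [0,0,0,0.24,0.1]
    - [0,0,0,0.32,0.1]
    - [0,0,0,0.4,0.1]

```text
time: 17.55
ee_pos: [0.518, 0.2165, 0.1568]
eef_rot: [-0.0, 0.682, 0.732, -0.0]
ft_force: [0.9, -1.8, -2.0]
grip_width: 0.326
```

Run:
```python
from h import *
p=shot('wrist','w16')
cv2.imwrite('pics/w16.png',cv2.resize(p['pixels'][200:430,170:480],None,fx=2.5,fy=2.5)[:,:,::-1])
s=tool();print(s[0],s[2]['ft_force'],s[2]['ft_torque'],s[2]['grip_width'])
goto((.518,.2165,.157),1.587)
```

```text
[0.51798936 0.21645685 0.15687498] [ 0.97369544 -0.82790303 -1.35731469] [-0.11320366 -0.46223071  0.10516268] 0.32220683926649396
shift [ 0.   0.  -0.1] yaw now 1.639 turn 0.05205210444721864 t 17.6 j [ 0.    0.85 -0.86  1.82  0.83  0.88  0.38]
```

View pics/w16.png

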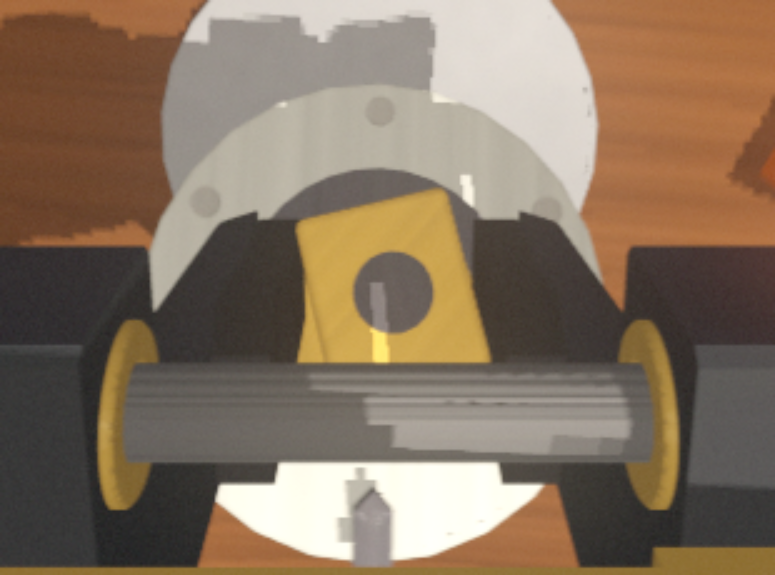

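Following: 28 mm wide and about 13° off. Turning on to the target yaw with a firmer squeeze.

Call:
apply_moves:
  increments:
    - [0,0,0,0.05,0.1]
    - [0,0,0,0.05,0.1]
    - [0,0,0,0.05,0.1]
    - [0,0,0,0.05,0.1]
  grip_force: 40

```text
time: 18.0
ee_pos: [0.5171, 0.2164, 0.1564]
eef_rot: [-0.0, 0.698, 0.716, -0.001]
ft_force: [-1.0, -0.6, -10.8]
grip_width: 0.279
```

Run:
```python
from h import *
p=shot('wrist','w17')
cv2.imwrite('pics/w17.png',cv2.resize(p['pixels'][200:430,170:480],None,fx=2.5,fy=2.5)[:,:,::-1])
s=tool();print(s[0],s[2]['ft_force'],s[2]['ft_torque'],s[2]['grip_width'])
goto((.518,.2165,.157),1.587)
```

```text
[0.51714994 0.21636583 0.15642145] [ -0.61394345   0.01441008 -10.65875998] [0.03777691 0.16472952 0.0692559 ] 0.2770760038256191
shift [ 0.1  0.9 -0.6] yaw now 1.596 turn 0.009223546084133893 t 18.05 j [-0.    0.85 -0.85  1.82  0.82  0.88  0.34]
```

View pics/w17.png

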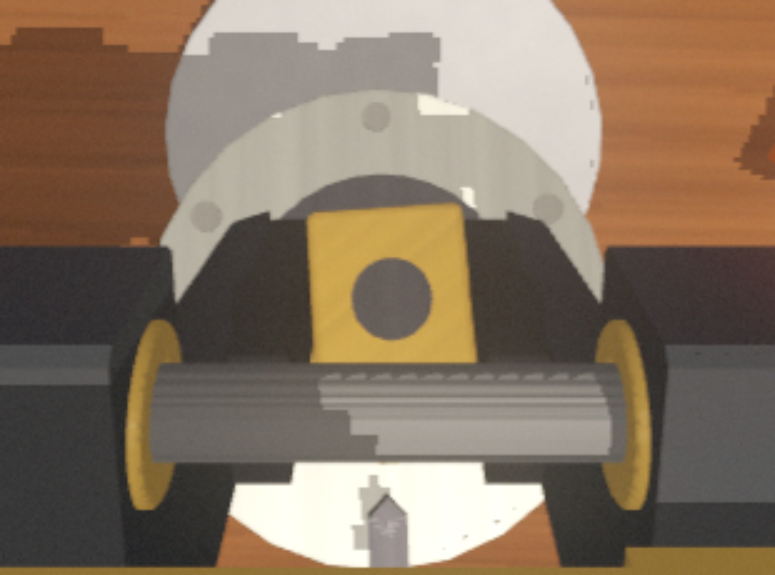

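It has nearly aligned, at 24.4 mm. Opening, lifting and measuring.

Call:
apply_moves:
  increments:
    - [0,0,0,0,0.5]
    - [0,0,0,0,0.6]
    - [0,0,-5,0,0.6]
    - [0,0,-50,0,0.8]
    - [0,0,-90,0,0.9]

```text
time: 18.55
ee_pos: [0.5181, 0.2175, 0.2494]
eef_rot: [-0.0, 0.698, 0.716, 0.0]
ft_force: [0.9, 0.5, -0.2]
grip_width: 0.71
```

Call:
apply_moves:
  increments:
    - [0,-28,-45,0,0.9]
    - [0,-28,-45,0,0.9]
    - [0,-28,-45,0,0.9]

```text
time: 18.85
ee_pos: [0.4906, 0.2171, 0.2944]
eef_rot: [0.001, 0.698, 0.716, 0.002]
ft_force: [-0.0, 0.5, -0.4]
grip_width: 0.903
```

Run:
```python
from h import *
p=shot('wrist','w18');print(tool()[0],tool()[2]['time'])
for th in ['spout_tip','pointer','nozzle_grip']: print(th,[(d['position'],round(d['confidence'],2)) for d in r.tip_of(p,th)])
a=cv2.resize(p['pixels'][200:350,260:400],None,fx=4,fy=4,interpolation=2)[:,:,::-1];cv2.imwrite('pics/cw18.png',a)
```

```text
[0.49062612 0.21610975 0.29285402] 18.9
spout_tip [([325.5, 301.2], 0.94), ([123.3, 38.5], 0.94)]
pointer [([320.5, 326.2], 0.65), ([132.0, 65.6], 0.6), ([325.7, 304.2], 0.49)]
nozzle_grip [([322.1, 270.0], 0.6)]
```

View pics/cw18.png

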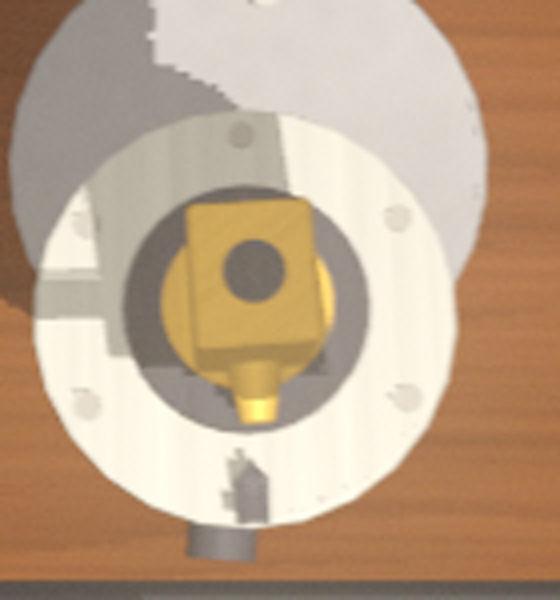

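Run:
```python
from h import *
p=load('w18')
a=cv2.resize(p['pixels'][285:345,295:355],None,fx=10,fy=10,interpolation=cv2.INTER_NEAREST)[:,:,::-1];cv2.imwrite('pics/cw18b.png',a)
```

```text
(no output)
```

View pics/cw18b.png

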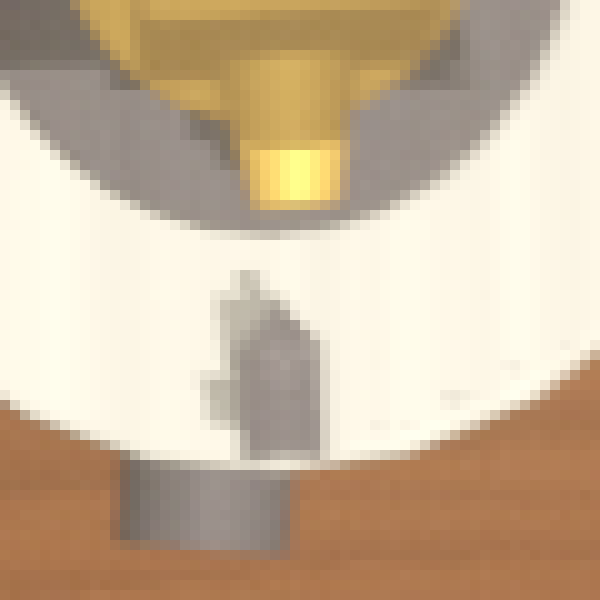

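```bash
cat > fit2.py <<'E'
from fit import *
def run(p,o,wp,yawfix=None):
    # o: end centre, collar, boss, pointer(mid), spout tip, corners
    w=np.ones_like(o);w[3]=wp
    f=lambda z:((proj(p,model(z))-o)*w).ravel()
    s=least_squares(f,[.541,.2145,-.06,.08,.1],loss='soft_l1')
    print(s.x.round(4),'rel',round(s.x[4]-s.x[3],4));print((proj(p,model(s.x))-o).round(1).tolist());return s.x
E
python3 - <<'E'
from fit2 import *
p=load('w18')
c=np.array([(254,270),(245.5,317),(246,309.5),(0,0),(0,0),(308,198),(323,340),(196,350),(187,207)],float)/4+[260,200]
c[3]=(323.,325);c[4]=(324.9,304.5)
# order (-x,+y),(+x,+y),(+x,-y),(-x,-y): -x is up, +y is right
run(p,c,(1,.1))
z=run(p,np.vstack([c]),(1,0))
for yaw in (-.09,-.058,-.03):
    f=lambda z:((proj(p,model([z[0],z[1],yaw,z[2],z[3]]))-c)*np.r_[np.ones((3,2)),[[1,.1]],np.ones((5,2))]).ravel()
    s=least_squares(f,[.541,.2145,.08,.1]);print(yaw,s.x,s.x[3]-s.x[2],s.cost)
E
```

```text
[ 0.5403  0.214  -0.0598  0.1022  0.1605] rel 0.0583
[[-0.1, 0.7], [0.0, -1.3], [0.1, -0.6], [0.0, 0.4], [-0.1, 1.3], [0.5, -0.6], [0.3, 0.3], [-0.1, 0.5], [-0.7, -0.4]]
[ 0.5403  0.214  -0.0598  0.1022  0.1604] rel 0.0583
[[-0.1, 0.7], [0.0, -1.3], [0.1, -0.6], [-0.0, 0.4], [-0.1, 1.3], [0.5, -0.6], [0.3, 0.3], [-0.1, 0.5], [-0.7, -0.4]]
-0.09 [0.54020775 0.21332843 0.13812372 0.18997561] 0.051851887464507335 3.3709787696537723
-0.058 [0.5402566  0.21401    0.09980068 0.15823286] 0.05843218111651813 2.934769198013897
-0.03 [0.54028175 0.21460756 0.06629023 0.13046671] 0.06417647535549367 3.353539437604691
```

The fit is good, with residuals under about 1 px. The spout is still +0.058 rad (3.3°) off, so I'll regrip and turn that much further.

Run:
```python
from h import *
goto((.518,.2165,.157),1.596)
```

```text
shift [  0.4  27.9 134.1] yaw now 1.594 turn -0.0017112281049485034 t 19.05 j [ 0.07  0.66 -0.99  1.74  0.62  1.09  0.47]
```

Call:
apply_moves:
  increments:
    - [0,28,45,0,0.65]
    - [0,28,80,0,0.6]
    - [0,28,110,0,0.55]
    - [0,28,130,0,0.5]
    - [0,28,134,0,0.5]
  grip_force: 40

```text
time: 19.55
ee_pos: [0.5168, 0.2155, 0.1548]
eef_rot: [-0.001, 0.698, 0.716, -0.003]
ft_force: [0.0, -0.8, 0.1]
grip_width: 0.502
```

Call:
apply_moves:
  increments:
    - [0,0,0,0,0.3]
    - [0,0,0,0,0.1]
    - [0,0,0,0,0.1]
    - [0,0,0,0,0.1]
    - [0,0,0,0,0.1]

```text
time: 20.05
ee_pos: [0.5187, 0.2167, 0.1593]
eef_rot: [0.001, 0.699, 0.715, 0.0]
ft_force: [-0.2, -1.6, 4.0]
grip_width: 0.276
```

Call:
apply_moves:
  increments:
    - [0,0,0,0.02,0.1]
    - [0,0,0,0.04,0.1]
    - [0,0,0,0.055,0.1]
    - [0,0,0,0.055,0.1]
    - [0,0,0,0.055,0.1]

```text
time: 20.55
ee_pos: [0.5185, 0.2167, 0.1588]
eef_rot: [0.001, 0.718, 0.696, 0.0]
ft_force: [-0.2, -4.0, 6.2]
grip_width: 0.274
```

Run:
```python
from h import *
s=tool();print(s[0],s[2]['ft_force'],s[2]['ft_torque'],s[2]['grip_width'])
goto((.518,.2165,.157),1.596)
```

```text
[0.51848368 0.21668629 0.15882174] [-0.24967911 -4.00526015  6.23375139] [-0.49784559 -0.10081449  0.18378589] 0.2735466399428946
shift [-0.2 -0.5  1.8] yaw now 1.539 turn -0.05651410237746779 t 20.55 j [-0.01  0.84 -0.84  1.82  0.81  0.87  0.29]
```

Call:
apply_moves:
  increments:
    - [0,0,0,0,0.5]
    - [0,0,0,0,0.6]
    - [0,0,-5,0,0.6]
    - [0,0,-50,0,0.8]
    - [0,0,-90,0,0.9]

```text
time: 21.05
ee_pos: [0.5176, 0.2174, 0.2493]
eef_rot: [-0.001, 0.718, 0.696, -0.001]
ft_force: [1.5, 0.6, -0.0]
grip_width: 0.699
```

Call:
apply_moves:
  increments:
    - [0,-28,-45,0,0.9]
    - [0,-28,-45,0,0.9]
    - [0,-28,-45,0,0.9]
    - [0,-28,-45,0,0.9]

```text
time: 21.45
ee_pos: [0.4903, 0.2171, 0.2924]
eef_rot: [0.0, 0.718, 0.696, -0.001]
ft_force: [0.0, -0.9, -0.3]
grip_width: 0.897
```

Run:
```python
from h import *
p=shot('wrist','w19');print(tool()[0],tool()[2]['time'])
a=cv2.resize(p['pixels'][200:350,260:400],None,fx=4,fy=4,interpolation=2)[:,:,::-1];cv2.imwrite('pics/cw19.png',a)
a=cv2.resize(p['pixels'][285:345,295:355],None,fx=10,fy=10,interpolation=cv2.INTER_NEAREST)[:,:,::-1];cv2.imwrite('pics/cw19b.png',a)
```

```text
[0.4902851  0.21698141 0.29198889] 21.5
```

View pics/cw19.png

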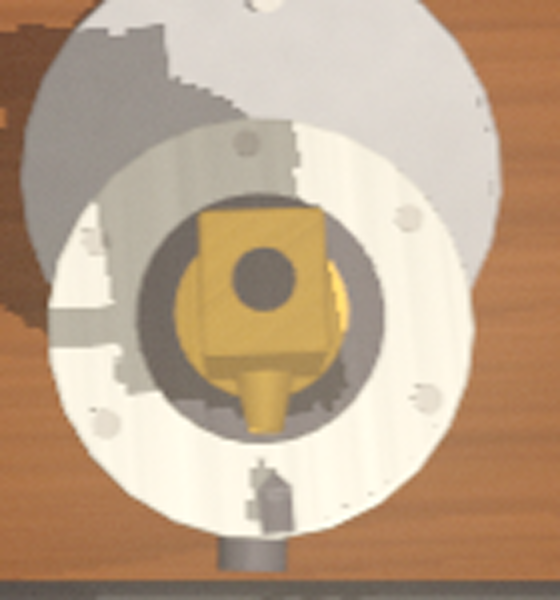

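View pics/cw19b.png

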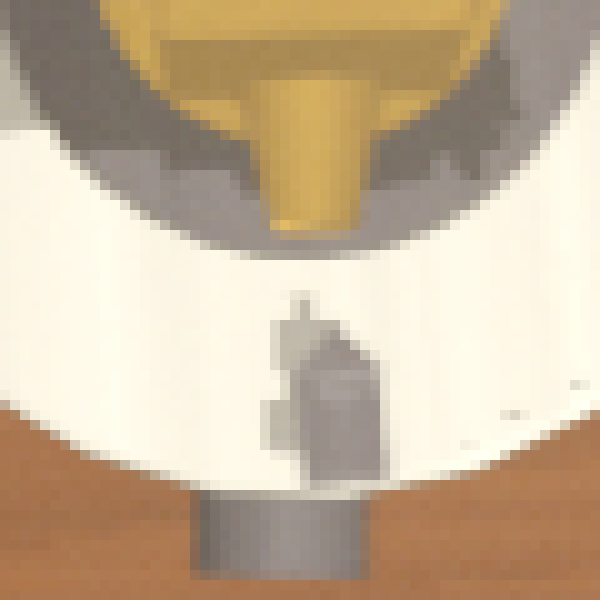

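Run:
```python
from fit2 import *
p=load('w19')
c=np.array([(264,279),(261,328),(261,318.5),(0,0),(0,0),(323,206),(328,354),(206,357),(200,211)],float)/4+[260,200]
c[3]=(329.0,327.5);c[4]=(326.5,307)
run(p,c,(1,.1))
for tp in [(328.6,327.5),(329.4,327.5)]:
    c[3]=tp; run(p,c,(1,.1))
```

```text
[ 0.5404  0.2143 -0.0607  0.0999  0.0597] rel -0.0403
[[0.0, 0.5], [-0.1, -1.8], [0.0, -0.6], [0.0, 0.4], [0.1, 1.3], [0.5, 0.1], [1.0, -0.1], [-1.1, 0.2], [-0.5, -0.2]]
[ 0.5404  0.2143 -0.0607  0.0918  0.0597] rel -0.0322
[[0.0, 0.5], [-0.1, -1.8], [0.0, -0.6], [0.0, 0.4], [0.1, 1.3], [0.5, 0.1], [1.0, -0.1], [-1.1, 0.2], [-0.5, -0.2]]
[ 0.5404  0.2143 -0.0607  0.108   0.0597] rel -0.0484
[[0.0, 0.5], [-0.1, -1.8], [0.0, -0.6], [0.0, 0.4], [0.1, 1.3], [0.5, 0.1], [1.0, -0.1], [-1.1, 0.2], [-0.5, -0.2]]
```

Overshot: now −0.04 rad. I'll regrip about parallel to the block and turn back a little.

Call:
apply_moves:
  increments:
    - [0,28,45,-0.025,0.65]
    - [0,28,80,-0.025,0.6]
    - [0,28,110,-0.025,0.55]
    - [0,28,130,-0.025,0.5]
    - [0,28,134,-0.025,0.5]
  grip_force: 40

```text
time: 22.0
ee_pos: [0.5166, 0.2153, 0.1555]
eef_rot: [-0.001, 0.709, 0.705, -0.003]
ft_force: [-0.2, -0.7, 0.7]
grip_width: 0.505
```

Call:
apply_moves:
  increments:
    - [0,0,0,0,0.3]
    - [0,0,0,0,0.1]
    - [0,0,0,0,0.1]
    - [0,0,0,0,0.1]
    - [0,0,0,0,0.1]

```text
time: 22.5
ee_pos: [0.5187, 0.2166, 0.1603]
eef_rot: [0.001, 0.709, 0.705, 0.0]
ft_force: [0.4, -2.5, 4.6]
grip_width: 0.266
```

Call:
apply_moves:
  increments:
    - [0,0,0,-0.02,0.1]
    - [0,0,0,-0.04,0.1]
    - [0,0,0,-0.05,0.1]
    - [0,0,0,-0.05,0.1]
    - [0,0,0,-0.05,0.1]

```text
time: 23.0
ee_pos: [0.5187, 0.2164, 0.1603]
eef_rot: [0.001, 0.692, 0.722, -0.0]
ft_force: [1.0, -1.9, 6.4]
grip_width: 0.269
```

Call:
apply_moves:
  increments:
    - [0,0,0,0,0.5]
    - [0,0,0,0,0.6]
    - [0,0,-5,0,0.6]
    - [0,0,-50,0,0.8]
    - [0,0,-90,0,0.9]

```text
time: 23.5
ee_pos: [0.5175, 0.2173, 0.2503]
eef_rot: [-0.001, 0.691, 0.723, -0.001]
ft_force: [0.9, -0.6, 0.7]
grip_width: 0.697
```

Call:
apply_moves:
  increments:
    - [0,-28,-45,0,0.9]
    - [0,-28,-45,0,0.9]
    - [0,-28,-45,0,0.9]
    - [0,-28,-45,0,0.9]

```text
time: 23.9
ee_pos: [0.4903, 0.215, 0.2934]
eef_rot: [0.0, 0.691, 0.722, -0.001]
ft_force: [-0.2, -0.3, -0.3]
grip_width: 0.905
```

Run:
```python
from h import *
p=shot('wrist','w20');goto((0,0,0),1.6)
a=cv2.resize(p['pixels'][200:350,260:400],None,fx=4,fy=4,interpolation=2)[:,:,::-1];cv2.imwrite('pics/cw20.png',a)
a=cv2.resize(p['pixels'][285:345,295:355],None,fx=10,fy=10,interpolation=cv2.INTER_NEAREST)[:,:,::-1];cv2.imwrite('pics/cw20b.png',a)
```

```text
shift [-192.9 -498.7  294.2] yaw now 1.614 turn 0.014412638873533279 t 23.95 j [ 0.07  0.66 -0.99  1.74  0.62  1.09  0.49]
```

View pics/cw20.png

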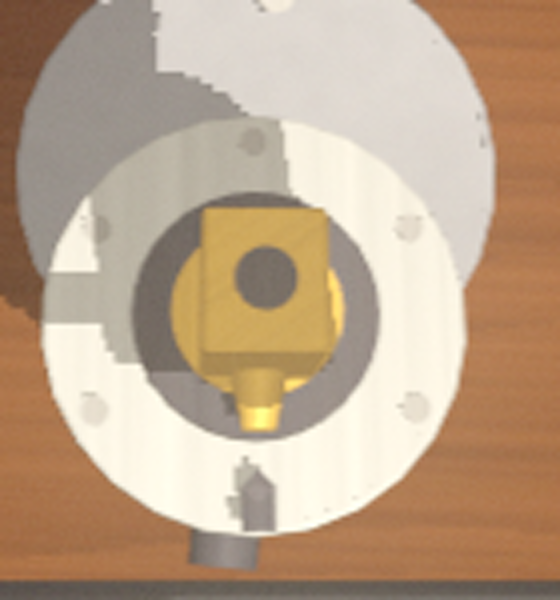

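View pics/cw20b.png

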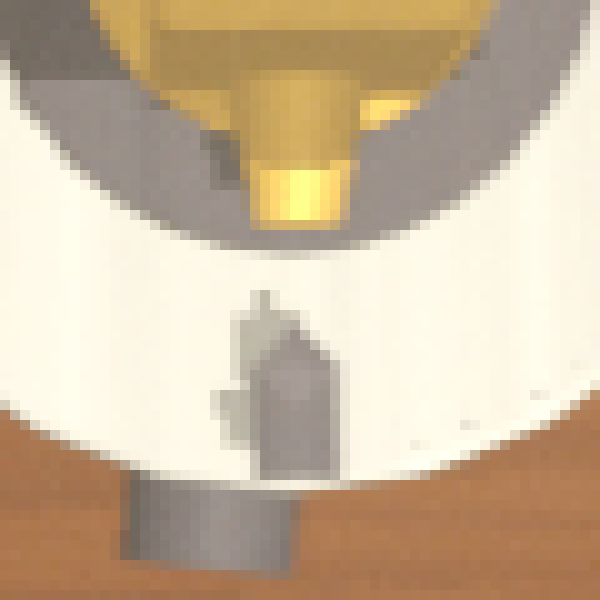

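Run:
```python
from fit2 import *
p=load('w20')
c=np.array([(266,278),(254,325.5),(256,316),(0,0),(0,0),(328,209),(332,351),(204,352),(202,209)],float)/4+[260,200]
c[3]=(324.5,327);c[4]=(325.,307)
run(p,c,(1,.1))
for tp in [(324.1,327),(324.9,327)]:
    c[3]=tp; run(p,c,(1,.1))
```

```text
[ 0.5403  0.2142 -0.0684  0.1089  0.1133] rel 0.0044
[[0.1, 0.4], [0.1, -1.7], [-0.1, -0.5], [0.0, 0.4], [0.1, 0.8], [0.0, -0.5], [0.1, 0.6], [-0.3, 0.7], [-0.0, -0.5]]
[ 0.5403  0.2142 -0.0684  0.1008  0.1133] rel 0.0125
[[0.1, 0.4], [0.1, -1.7], [-0.1, -0.5], [0.0, 0.4], [0.1, 0.8], [0.0, -0.5], [0.1, 0.6], [-0.3, 0.7], [-0.0, -0.5]]
[ 0.5403  0.2142 -0.0684  0.117   0.1133] rel -0.0037
[[0.1, 0.4], [0.1, -1.7], [-0.1, -0.5], [0.0, 0.4], [0.1, 0.8], [0.0, -0.5], [0.1, 0.6], [-0.3, 0.7], [-0.0, -0.5]]
```

The spout is now within about 0.01 rad of the pointer (column 325.0 against 324.5). I'll back away and do a last overall check.

Call:
apply_moves:
  increments:
    - [0,-40,-50,0,0.9]
    - [0,-40,-80,0,0.9]
    - [0,-40,-80,0,0.9]
    - [0,-40,-80,0,0.9]

```text
time: 24.35
ee_pos: [0.4508, 0.2136, 0.3738]
eef_rot: [0.0, 0.692, 0.722, -0.0]
ft_force: [1.0, -0.5, -0.7]
grip_width: 0.902
```

Run:
```python
from h import *
q=shot('scene','sF');t=shot('top','tF')
a=cv2.resize(q['pixels'][180:330,220:380],None,fx=2.4,fy=2.4);b=cv2.resize(t['pixels'][160:250,380:476],(384,360));cv2.imwrite('pics/F.png',np.hstack([a,b])[:,:,::-1])
S,T=load('scene0'),load('top0')
d=np.abs(t['pixels'].astype(int)-T['pixels']).max(2)
print(tool()[0],tool()[2]['time'],tool()[2]['dq'].round(3))
```

```text
[0.45047469 0.21290149 0.37260588] 24.45 [-0.002  0.006  0.     0.003 -0.005  0.002  0.001]
```

View pics/F.png

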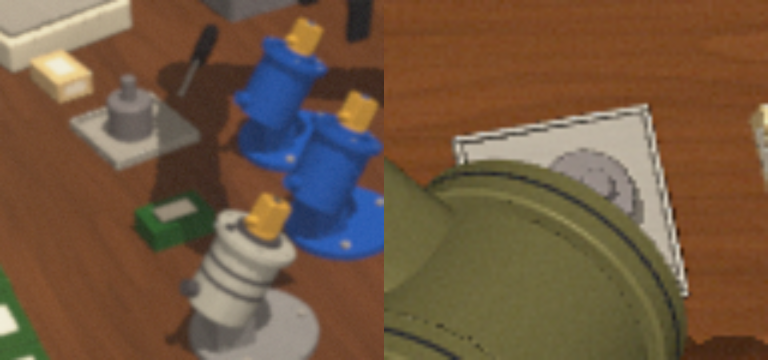

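View pics/tF.png

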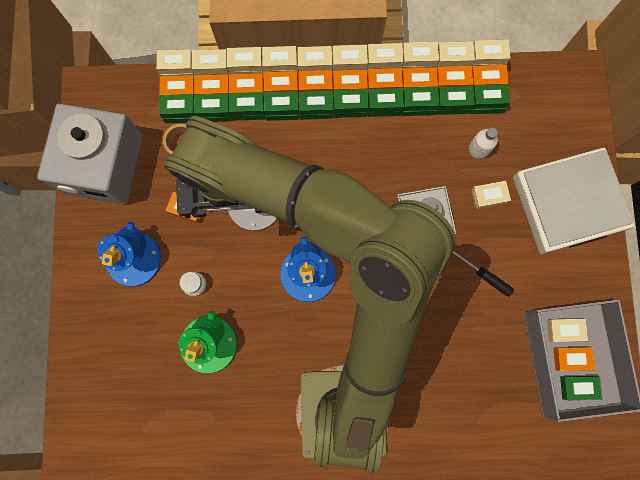

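The cap stands flat in the tray (top (432,207)), the nozzle is aligned, and everything else that shows is where it was. Handing in.

Run:
```python
from h import *
print(r.hand_in())
```

```text
the job is handed in; nothing more can be done
None
```

I finished and handed in the job at about 24.5 s of the 61 s allowed; `hand_in` reports no verdict.

**Cap:** I drew it off along the slanted axis. The tool could not tilt, so I set the cap's lower rim edge on the tray floor. I then let the cap pivot upright in a soft grip and released it slowly. The wrist and scene pictures show it upright, flat and mouth down near the middle of the tray. The hardest push was about 19 N on the wrist, when the rim first touched the tray floor.

**Nozzle:** I turned it with three grips. The first left it 0.058 rad short of the pointer and the second overshot by 0.04 rad. After the third, the fit to the wrist picture gives between −0.004 and +0.013 rad, under 1°.

**Checks:** The bystanders that show in the last top picture are where they were. In that picture the arm hides the green carton and partly covers the tape roll, the orange carton, the stand and the tray. The green carton does show in the scene picture, where it was. The gripper was clear of everything at hand-in.

The wrist and top cameras disagreed by about 6 mm on the stand's position; I went by the close wrist views.

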